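Pack the model railway stock into its foam-lined tray for the show

ROBOT

A 7-joint arm with a two-finger parallel gripper is mounted at the origin on a cart in front of the work surface, level with it; the furniture and walls round the work are solid. World frame = base frame: x ahead of the robot, y to its left, z up, the work surface at z = 0. Lengths are in m, angles in rad, forces in N, time in s.
With the tool pointing down it reaches from about 0.425 to 0.825 m from the base axis. Payload 3.6 kg.
Tool frame: the origin (TCP) lies between the finger pads; the fingertips stand 19 mm ahead of it and the grasp point (between the pads) is the TCP; z points along the fingers, y is the direction in which the jaws open and shut (so a half turn about z gives the same grasp; the last joint's range is limited). The gripper opens to 85 mm and grips with 20 to 120 N. Pads are 22 mm wide; open, the fingers measure 114 mm over their backs; the gripper's body (76 mm by 85 mm) begins 54 mm behind the grasp point. The pads swing forward as they close: fully open they stand 13 mm farther back than shut.
Start: joints at [1.131, 0.615, -0.013, 1.423, 0.008, 1.103, -0.04], TCP at [0.261, -0.595, 0.25] pointing down, gripper open.
Joint ranges: [-3.12, 3.12], [-0.3, 2.06], [-1.34, 1.32], [0.26, 2.42], [-1.36, 4.5], [0.01, 1.98], [-2.84, 2.84]. Speed limits (rad/s): [2.79, 2.79, 3.14, 3.14, 3.14, 3.14, 3.14].

INTERFACE

Orientations are given as a unit quaternion [x, y, z, w].
In Python, from rig import env gives the robot as it stands.
- The arm moves only by the tool drive_tool, never from a script. Its arguments are lists of equal length, an entry for each row: "delta_pos": the shift along the tool's x, y, z scaled (see below), a list of three; "dr": the turn, a rotation vector about the tool's x, y, z scaled (see below), a list of three; "jaw": the opening in per cent of the stroke, from 0 (shut) to 100 (fully open). In form: {"delta_pos": [[dx, dy, dz], ...], "dr": [[wx, wy, wz], ...], "jaw": [jaw, ...]}. A call has exactly 10 rows; each row is the pose to reach, as a shift and turn from the pose commanded when the call began, along the tool's axes at that moment, turning the shorter way round; what a row does not reach only later rows make up. The controller multiplies each number of a shift by 20 cm and each number of a turn by pi rad. A row lasts 1/10 s, in which the tool goes at most 50 mm and 8.59 degrees, less where a joint would pass 70% of its speed; a pose out of reach is approached as far as the arm can. A call with a number of a shift or a turn outside -1 to 1 is refused whole. A call with a gripper value outside its range is refused whole. The fingers move at their own pace and stop on an object; "grip_force" is the grip in N (left out, the last holds). Time passes only in rows, so rows that repeat a pose let the fingers close, or fill a call up. It gives the time, the measured TCP pose, the force and the opening at its end, in the units of the state.
- env.read_state(): the state, without advancing time (a new reading comes with each control period).
- env.grab_frame(name): name is "side" or "top" or "wrist"; returns the picture (384x512x3 uint8, blue, green, red); there is no depth.
- env.camera_params(name): a dict with "vfov" (degrees; the focal length in pixels is half the picture's height over the tangent of half this angle, whatever the lens; pixels are square), "cx", "cy" (the principal point, pixels), "extrinsics" (4x4, takes a point from world to camera coordinates); the wrist camera has in their place "T_tool_cam" (4x4, takes a point from camera to tool coordinates, whose origin is the TCP and whose axes are the flange's). Camera axes: x right, y down, z forward; pixel columns grow to the right and rows downward; lengths in m; the calibration is good to about 2 mm. A picture is of the moment at which its call begins: read the wrist's pose just before it. camera_params takes no time and is no camera call.
- env.finish_job(): hands the job in, once; it reports no verdict.
The state is a dict: "time": time; "joint_pos": joint angles; "qvel": joint speeds; "tau": joint torques, N m; "position": TCP position; "eef_rot": TCP orientation; "ft_force": force on the tool from outside, world axes, zero at the start; "ft_torque": the same for the moment, N m; "grip_width": finger opening in m.
Only numpy, scipy, OpenCV 4.12 (cv2) and the standard library are available. Lean on these libraries where they do the work, as an engineer would, in place of code of your own. Each camera call takes 0.05 s, during which the arm holds its last target. There are 200 camera calls.

TASK

Pack the layout's loose pieces for the exhibition: put the silver tank wagon, the white van, the green coach and the tunnel portal each into the foam insert of the wooden tray whose pocket is cut to its length or outline, so that nothing can slide about in transit. The wagons stand upright on their wheels, the portal lies flat with its arch round the foam tongue, and every piece sits right down on its pocket floor. Set them in gently, do not drop them, and leave the glue bottle and the beige paint pot standing where they are.

Things in the scene. Friction and masses are not known exactly. Their poses are not given: they have to be found in the camera images.
- tank_wagon: Loose silver tank wagon (Z-scale model), a bright metal cylinder on a dark four-wheel frame: 13 mm wide, 56 mm long over the couplings, 25 mm high, about 22 g, standing on its wheels. Origin: middle of its underside; its length runs along its own y, z up. Both ends count as alike. Grip across the sides (solid 12 mm wide, 46 mm long, up to 24 mm high).
- white_van: Loose white covered van with a light grey roof, 14 mm wide, 70 mm long over the couplings, 32 mm high, about 22 g. Origin: middle of its underside; its length runs along its own y, z is up. It stands on its wheels. Both ends count as alike. Grip across the 12 mm wide body (54 mm long, solid up to 28 mm).
- green_coach: Loose dark green coach with a light grey roof (from straight above it shows mostly that roof, 13 mm longer than the van), 14 mm wide, 83 mm long over the couplings, 30 mm high, about 22 g. Origin: middle of its underside; its length runs along its own y, z is up. It stands on its wheels. Both ends count as alike. Grip across the 12 mm wide body (66 mm long, solid up to 26 mm).
- tunnel_portal: Loose dark grey arch-shaped portal lying flat: 60 mm along its x, 76 along y, 13 mm thick (solid to 9), about 28 g. Origin: middle of its outline, underside; z up. Its straight top beam (x +17 to +29 mm, 68 mm long) is at the +x end; two legs 14 mm wide (23 to 37 mm either side) point to -x, the arch open between them. Grip across the beam's middle (one finger in the arch) or a leg.
- insert_short: Fixed foam insert, dark grey, 80 x 104 mm in plan, with a slot 66 mm long (own y) and 24 mm wide, finger scoop 38 mm round at mid-length, light floor: for the tank wagon. Origin: middle of its underside, below the slot's middle, 4 mm above the bench; z up. Floor 10 mm, foam top 22 mm above the origin. Four inserts lie two by two, in any order, in a wooden tray with walls 24 mm high.
- insert_middle: Fixed foam insert like insert_short (same block, same slot depth and width, same origin and axes) but with a slot 80 mm long: the pocket for the white van.
- insert_long: Fixed foam insert like insert_short (same block, same slot depth and width, same origin and axes) but with a slot 94 mm long: the pocket for the green coach.
- insert_arch: Fixed foam insert, block and origin as insert_short, with an arch-shaped pocket for the tunnel portal (floor 17 mm, foam top 22 mm above the origin), 5 mm larger all round: x -35 to +34, y -43 to +43 mm. A round-nosed foam tongue 34 mm wide reaches from its -x side to x = -5 mm between the legs. Seated, the portal's axes and origin lie along and over the insert's (one way round only).
- glue_bottle: Loose bystander: upright white glue bottle with a red needle cap, 31 mm in diameter, 100 mm high. Origin: middle of its underside.
- paint_pot_3: Loose bystander: upright beige paint pot with a white cap, 26 mm in diameter, 36 mm high. Origin: middle of its underside.

How it is judged:
At the end, for the whole second after the job is handed in: Each piece rests released in its own insert: within 9 mm of the insert's middle in plan, within 2 mm of the pocket floor in height (3 mm below), in line within 0.25 rad (wagons either way round), wagons upright within 0.1 rad, portal flat within 0.05 rad, at rest (under 20 mm/s) (horizontal distance between tank_wagon and insert_short below 0.009 m and z of tank_wagon in the frame of insert_short between 0.007 and 0.012 m and angle between the y axis of tank_wagon and the y axis of insert_short, either way round below 0.25 rad and angle between each of tank_wagon, white_van, green_coach's own z axis and vertical below 0.1 rad and linear speed of each of tank_wagon, white_van, green_coach, tunnel_portal below 0.02 m/s and horizontal distance between white_van and insert_middle below 0.009 m and z of white_van in the frame of insert_middle between 0.007 and 0.012 m and angle between the y axis of white_van and the y axis of insert_middle, either way round below 0.25 rad and horizontal distance between green_coach and insert_long below 0.009 m and z of green_coach in the frame of insert_long between 0.007 and 0.012 m and angle between the y axis of green_coach and the y axis of insert_long, either way round below 0.25 rad and horizontal distance between tunnel_portal and insert_arch below 0.009 m and z of tunnel_portal in the frame of insert_arch between 0.014 and 0.019 m and angle between the y axis of tunnel_portal and the y axis of insert_arch, either way round below 0.25 rad and angle between tunnel_portal's own z axis and vertical below 0.05 rad); the robot touches nothing.
It fails at once if a piece is dropped or flung: held by nothing, it moves faster than 0.7 m/s (a free fall of some 25 mm) ((linear speed of tank_wagon above 0.7 m/s and contact force between tank_wagon and the fingers below 0.01 N) or (linear speed of white_van above 0.7 m/s and contact force between white_van and the fingers below 0.01 N) or (linear speed of green_coach above 0.7 m/s and contact force between green_coach and the fingers below 0.01 N) or (linear speed of tunnel_portal above 0.7 m/s and contact force between tunnel_portal and the fingers below 0.01 N)).
It fails at once if the glue bottle or the beige paint pot is moved more than 20 mm or tipped (distance of any of glue_bottle, paint_pot_3 from where it was at the start of the episode above 0.02 m or angle between any of glue_bottle, paint_pot_3's own z axis and vertical above 0.3 rad).
It also fails if it takes over 102 s, if anything falls off the work surface, if the arm or the gripper's body presses on something with over 40 N, if the wrist force passes 120 N, or if a joint passes its speed limit or range.

## Working session

There is one attempt and no reset: what is moved stays moved. The work goes in short steps, Python scripts to look and compute and a tool call to move; the robot and the scene stay as the last step left them, time stands still between calls to the robot, and variables do not carry over. Pictures are saved under pics/ and viewed, on a budget of 14 in all, crops included, one or two more only if the job needs it, and the job is handed in when it is done.

Besides the shell and the picture viewer there is one more tool, called as a command line: name --argument value ..., lists and objects as JSON in quotes. drive_tool: Moves the arm, as the interface text tells. Its arguments: {"type":"object","properties":{"delta_pos":{"type":"array"},"dr":{"type":"array"},"jaw":{"type":"array"},"grip_force":{"type":"number"}},"required":["delta_pos","dr","jaw"]}

```bash
ls; mkdir -p pics; python3 - <<'E'
from rig import env
import cv2,numpy as np
np.set_printoptions(precision=4,suppress=True)
s=env.read_state();print(s)
for n in("top","side"):
    f=env.grab_frame(n);cv2.imwrite(f"pics/{n}0.png",f)
for n in("top","side","wrist"):print(n,env.camera_params(n))
E
```

```text
pics
{'time': 0.0, 'joint_pos': array([ 1.1315,  0.6159, -0.0127,  1.4249,  0.0081,  1.1034, -0.0404]), 'qvel': array([ 0.0009,  0.0004,  0.0014, -0.0012, -0.0004, -0.0011, -0.0008]), 'tau': array([  0.    , -46.9213,   0.2594, -17.1032,   0.01  ,   0.0097,
         0.    ]), 'position': array([ 0.2605, -0.5947,  0.2491]), 'eef_rot': array([ 0.9788,  0.205 , -0.0003, -0.0013]), 'ft_force': array([ 0.1526, -0.3787, -0.8756]), 'ft_torque': array([ 0.0055, -0.0335,  0.0016]), 'grip_width': 0.08540834075111674}
top {'vfov': 44.027209265242426, 'cx': 250.80836130290618, 'cy': 189.756563102041, 'extrinsics': array([[ 0.0221, -0.9998,  0.0022,  0.0108],
       [-0.9714, -0.022 , -0.2363,  0.5716],
       [ 0.2363,  0.0031, -0.9717,  0.9246],
       [ 0.    ,  0.    ,  0.    ,  1.    ]])}
side {'vfov': 55.46784539620799, 'cx': 253.52638180292743, 'cy': 188.01969457694494, 'extrinsics': array([[-0.9654, -0.2605, -0.0133,  0.5486],
       [-0.0822,  0.3522, -0.9323,  0.0883],
       [ 0.2476, -0.8989, -0.3614,  0.7434],
       [ 0.    ,  0.    ,  0.    ,  1.    ]])}
wrist {'vfov': 64.24341490369034, 'cx': 260.8590363622086, 'cy': 194.04302693197022, 'T_tool_cam': array([[-0.0001, -0.9634, -0.2681,  0.0681],
       [ 1.    ,  0.0002, -0.0009,  0.0005],
       [ 0.001 , -0.2681,  0.9634, -0.1228],
       [ 0.    ,  0.    ,  0.    ,  1.    ]])}
```

View pics/top0.png

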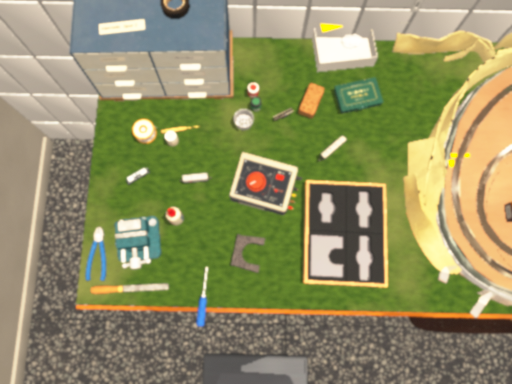

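View pics/side0.png

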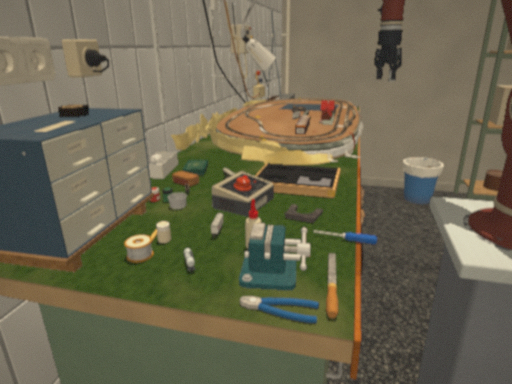

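The top view shows the portal (248,253), the tray (303–388 × 180–287) with three slots and the arch pocket at lower left (327,257). There are wagon candidates at (137,176), (195,178) and (333,148). The glue bottle is at (174,214) and the beige pot at (171,138). I'll measure these from masks.

```bash
cat > h.py <<'E'
from rig import env
import cv2,numpy as np
from scipy.spatial.transform import Rotation as R
np.set_printoptions(precision=4,suppress=True)
def cam(n,s=None):
    c=env.camera_params(n);f=192/np.tan(np.radians(c["vfov"])/2)
    if n=="wrist":
        T=np.eye(4);T[:3,:3]=R.from_quat(s["eef_rot"]).as_matrix();T[:3,3]=s["position"]
        M=T@c["T_tool_cam"]
    else: M=np.linalg.inv(c["extrinsics"])
    return f,c["cx"],c["cy"],M
def ray(C,p,z):
    f,cx,cy,M=C;p=np.atleast_2d(np.asarray(p,float))
    d=np.c_[(p[:,0]-cx)/f,(p[:,1]-cy)/f,np.ones(len(p))]@M[:3,:3].T
    o=M[:3,3];return o+d*((z-o[2])/d[:,2])[:,None]
def proj(C,P):
    f,cx,cy,M=C;q=(np.atleast_2d(P)-M[:3,3])@M[:3,:3]
    return np.c_[cx+f*q[:,0]/q[:,2],cy+f*q[:,1]/q[:,2]]
def blobs(m,C,z,amin=30):
    cs,_=cv2.findContours(m.astype(np.uint8),cv2.RETR_EXTERNAL,cv2.CHAIN_APPROX_NONE)
    out=[]
    for c in cs:
        if cv2.contourArea(c)<amin: continue
        w=ray(C,c[:,0],z)[:,:2]
        (a,b),(l1,l2),ang=cv2.minAreaRect((w*1000).astype(np.float32))
        if l1<l2: ang+=90; l1,l2=l2,l1
        out.append((c[:,0].mean(0),np.array([a,b])/1000,l1,l2,(ang+90)%180-90))
    return out # pixel, world centre, long, short(mm), angle of long axis from x (deg)
E
python3 - <<'E'
from h import *
f=cv2.imread("pics/top0.png");C=cam("top")
hsv=cv2.cvtColor(f,cv2.COLOR_BGR2HSV);V=hsv[...,2];S=hsv[...,1]
print("camera pos",C[3][:3,3])
print("light z=.028");
for b in blobs((S<50)&(V>150),C,.03,20):
    if 100<b[0][0]<400 and b[0][1]>95: print(*b)
print("portal");
m=(V<110)&(S<90); mm=np.zeros_like(m);mm[225:280,220:280]=m[225:280,220:280]
for b in blobs(mm,C,.009): print(*b)
print("tray light floor")
mm=np.zeros_like(m);mm[180:290,300:392]=((V>130)&(S<70))[180:290,300:392]
for b in blobs(mm,C,.014): print(*b)
crop=cv2.resize(f[90:300,100:400],None,fx=2.6,fy=2.6,interpolation=cv2.INTER_CUBIC);cv2.imwrite("pics/c1.png",crop)
E
```

```text
camera pos [0.3365 0.0205 1.0335]
light z=.028
[282.9531 368.3438] [ 0.2116 -0.0427] 96.02737426757812 43.72160339355469 88.67053985595703
[130.2381 288.0952] [0.3657 0.2691] 20.837587356567383 7.246188640594482 -77.51632690429688
[152.7368 286.8246] [0.3688 0.2226] 55.96653747558594 8.11934757232666 -88.72774577140808
[204.4677 282.9516] [0.3806 0.1165] 59.427974700927734 8.543760299682617 -1.7739410400390625
[134.2748 256.8244] [0.4288 0.2638] 62.819091796875 44.49953079223633 -83.49414873123169
[363.4141 257.7475] [ 0.439  -0.2164] 92.363525390625 31.507164001464844 -1.7305145263671875
[326.1274 255.7261] [ 0.442  -0.1377] 86.44950866699219 67.11563873291016 -1.3319778442382812
[152.     221.9167] [0.5049 0.2334] 17.63970375061035 17.097511291503906 3.9668033123016357
[131.1959 227.8041] [0.4914 0.278 ] 63.970619201660156 41.173397064208984 -82.30039739608765
[325.9714 207.4714] [ 0.5452 -0.1392] 63.663360595703125 30.212675094604492 -0.6768798828125
[363.1098 209.0366] [ 0.5428 -0.2199] 77.16996002197266 32.306854248046875 -1.730499267578125
[194.717  176.6981] [0.6071 0.1475] 50
[... 302 characters left out ...]
7460938 -47.179264068603516
[170.3333 135.9   ] [0.7002 0.206 ] 25.162227630615234 23.912134170532227 45.94973373413086
[142.6809 128.6596] [0.7165 0.2698] 38.621089935302734 35.76215362548828 -88.68283784389496
[243.1111 118.7037] [0.7445 0.045 ] 43.3704833984375 40.65887451171875 1.3152838945388794
portal
tray light floor
[363.6436 257.7822] [ 0.4405 -0.2202] 94.28221130371094 32.05714797973633 -1.7304840087890625
[326.2075 255.7107] [ 0.4439 -0.141 ] 90.33722686767578 70.22016143798828 -0.42037200927734375
[325.9577 207.3099] [ 0.5484 -0.1418] 64.78247833251953 35.23336410522461 1.2884330749511719
[363.3614 209.2892] [ 0.5459 -0.2238] 78.74320983886719 32.83864212036133 -1.730499267578125
```

View pics/c1.png

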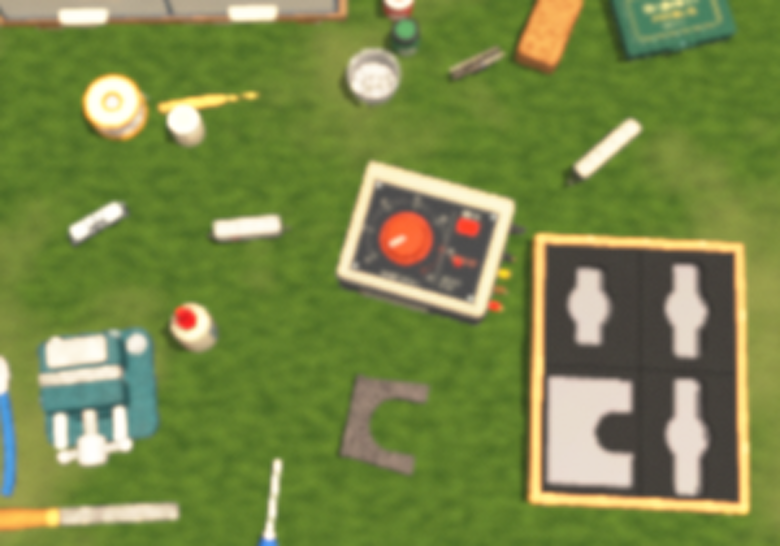

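The crop settles the identities. Short slot is upper left, middle upper right, long lower right, and the arch is lower left with its tongue coming from −y. The coach is top right, the van is at (195,178) and the tank at (137,176). I'll do the first move towards the tray and refine with the wrist camera.

```bash
cat >> h.py <<'E'
import json,os,sys
def rot(psi):
    p=np.radians(psi);c,s=np.cos(p),np.sin(p)
    return R.from_matrix(np.array([[c,s,0],[s,-c,0],[0,0,-1]]))
def plan(*ways):
    """ways: (x,y,z,psi). prints rounded rows from commanded pose; saves the last as commanded"""
    k="cmd.json"; a=json.load(open(k)) if os.path.exists(k) else None
    s=env.read_state()
    p,q=(np.array(a[0]),R.from_quat(a[1])) if a else (s["position"],R.from_quat(s["eef_rot"]))
    print("cmd-meas mm",(p-s["position"])*1e3,"t",round(s["time"],2))
    for w in ways:
        d=np.round(q.inv().apply(np.array(w[:3])-p)/.2,4); r=np.round((q.inv()*rot(w[3])).as_rotvec()/np.pi,4)
        dist=np.linalg.norm(d)*.2;print("pos",d.tolist(),"dr",r.tolist(),"dist %.3f"%dist,"deg %.0f"%(np.linalg.norm(r)*180))
        n=p+q.apply(d*.2);m=q*R.from_rotvec(r*np.pi)
    json.dump([n.tolist(),m.as_quat().tolist()],open(k,"w"))
E
python3 -c "
from h import *
plan((.45,-.22,.25,-2))"
```

```text
cmd-meas mm [0. 0. 0.] t 0.1
pos [1.6197, -1.3366, -0.0008] dr [-0.0007, 0.0002, 0.1425] dist 0.420 deg 26
```

```bash
rm cmd.json; python3 - <<'E'
s=open('h.py').read()
i=s.index("    for w in ways:")
s=s[:i]+'''    # each call is its own list of ways; shifts beyond 0.2 m per axis are flagged
    for w in ways:
        d=np.round(q.inv().apply(np.array(w[:3])-p)/.2,3); r=np.round((q.inv()*rot(w[3])).as_rotvec()/np.pi,3)
        print("pos",d.tolist(),"dr",r.tolist(),"dist %.3f"%(np.linalg.norm(d)*.2),"deg %.0f"%(np.linalg.norm(r)*180),"TOO FAR" if abs(d).max()>1 else "")
        n=p+q.apply(d*.2);m=q*R.from_rotvec(r*np.pi)
    json.dump([n.tolist(),m.as_quat().tolist()],open(k,"w"))
'''
open('h.py','w').write(s)
E
python3 -c "
from h import *
print('A');plan((.36,-.41,.25,0))
print('B');plan((.45,-.22,.25,-2))"
```

```text
A
cmd-meas mm [0. 0. 0.] t 0.1
pos [0.826, -0.647, -0.002] dr [-0.001, 0.0, 0.131] dist 0.210 deg 24 
B
cmd-meas mm [ 99.413  184.803    0.6967] t 0.1
pos [0.452, -0.949, -0.001] dr [0.0, 0.0, 0.012] dist 0.210 deg 2
```

drive_tool --delta_pos '[[0.2,-0.15,0],[0.4,-0.32,0],[0.6,-0.47,0],[0.826,-0.647,-0.002],[0.826,-0.647,-0.002],[0.826,-0.647,-0.002],[0.826,-0.647,-0.002],[0.826,-0.647,-0.002],[0.826,-0.647,-0.002],[0.826,-0.647,-0.002]]' --dr '[[0,0,0.04],[0,0,0.08],[-0.001,0,0.131],[-0.001,0,0.131],[-0.001,0,0.131],[-0.001,0,0.131],[-0.001,0,0.131],[-0.001,0,0.131],[-0.001,0,0.131],[-0.001,0,0.131]]' --jaw '[100,100,100,100,100,100,100,100,100,100]' --grip_force 30

```text
time: 1.1
position: [0.3593, -0.4117, 0.2505]
eef_rot: [1.0, -0.001, 0.0, 0.002]
ft_force: [-0.2, 0.1, 0.2]
grip_width: 0.0853
```

drive_tool --delta_pos '[[0.226,-0.475,0],[0.452,-0.949,-0.001],[0.452,-0.949,-0.001],[0.452,-0.949,-0.001],[0.452,-0.949,-0.001],[0.452,-0.949,-0.001],[0.452,-0.949,-0.001],[0.452,-0.949,-0.001],[0.452,-0.949,-0.001],[0.452,-0.949,-0.001]]' --dr '[[0,0,0.012],[0,0,0.012],[0,0,0.012],[0,0,0.012],[0,0,0.012],[0,0,0.012],[0,0,0.012],[0,0,0.012],[0,0,0.012],[0,0,0.012]]' --jaw '[100,100,100,100,100,100,100,100,100,100]'

```text
time: 2.1
position: [0.4497, -0.2219, 0.2504]
eef_rot: [1.0, -0.02, 0.0, 0.002]
ft_force: [-0.9, -0.4, 0.4]
grip_width: 0.0857
```

```bash
cat > look.py <<'E'
from h import *
s=env.read_state();f=env.grab_frame("wrist");n=sys.argv[1]
cv2.imwrite(f"pics/{n}.png",f);np.savez(f"pics/{n}.npz",position=s["position"],eef_rot=s["eef_rot"])
C=cam("wrist",s);z=float(sys.argv[2]);hsv=cv2.cvtColor(f,cv2.COLOR_BGR2HSV);V=hsv[...,2];S=hsv[...,1]
print("t",s["time"],s["position"])
for b in blobs((S<60)&(V>150),C,z,60): print(*b)
E
python3 look.py w1 .014
```

```text
t 2.1 [ 0.4497 -0.2219  0.2504]
[ 79.16 375.38] [0.1595 0.0569] 60.177330017089844 37.82631301879883 87.62515258789062
[  8.4 299.6] [0.2828 0.1227] 20.180156707763672 14.971184730529785 -0.8987960815429688
[396.3429 286.6286] [ 0.2815 -0.3983] 16.063074111938477 13.620355606079102 87.681396484375
[125.5143 286.6857] [ 0.2955 -0.0351] 15.50649356842041 15.263489723205566 88.4190902709961
[193.2345 203.269 ] [ 0.4143 -0.1366] 68.59364318847656 34.502479553222656 87.71479034423828
[402.32 192.11] [ 0.4094 -0.396 ] 38.86884689331055 34.19084930419922 76.42839050292969
[202.2436 147.859 ] [ 0.4758 -0.1545] 35.925926208496094 14.853615760803223 -89.68066990375519
[257.7747 175.3626] [ 0.4397 -0.2183] 91.90478515625 32.56822204589844 -2.2540740966796875
[429.9399 177.3874] [ 0.4156 -0.4294] 256.69366455078125 91.43915557861328 38.96134948730469
[183.1742  83.9548] [ 0.5471 -0.14  ] 64.8515625 33.55869674682617 -2.245330810546875
[256.2554  82.5272] [ 0.5445 -0.2216] 79.42830657958984 34.46967697143555 -2.24749755859375
[426.3212 112.6788] [ 0.4968 -0.4179] 202.54734802246094 31.50780487060547 15.763603210449219
[451.8516  45.071 ] [ 0.5704 -0.4331] 97.3124771118164 21.430912017822266 -3.537628173828125
[71.9155 52.0106] [ 0.595  -0.0001] 103.9426498413086 100.4783935546875 -14.553939819335938
```

View pics/w1.png

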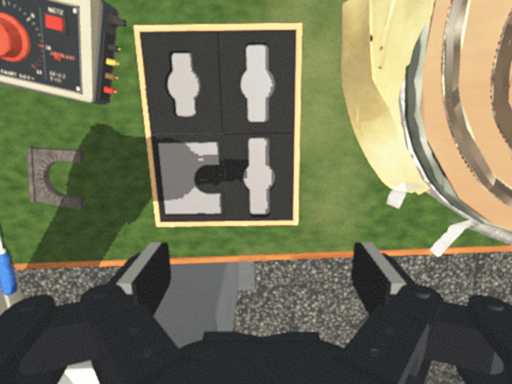

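The wrist view shows the tray at yaw −2.25°, slots at pixels (183,84), (256,83) and (258,175), and the arch pocket with its tongue from the right. The slot lengths come out at 65, 79 and 92 mm, matching short, middle and long. The spacing fits 80 × 104 mm. Next is the coach.

```bash
python3 -c "
from h import *
plan((.645,-.165,.17,-47))"
```

```text
cmd-meas mm [ 0.2086  1.5096 -0.4567] t 2.15
pos [0.964, -0.311, 0.399] dr [0.0, -0.0, 0.25] dist 0.218 deg 45
```

drive_tool --delta_pos '[[0.24,-0.08,0.1],[0.48,-0.155,0.2],[0.72,-0.23,0.3],[0.964,-0.311,0.399],[0.964,-0.311,0.399],[0.964,-0.311,0.399],[0.964,-0.311,0.399],[0.964,-0.311,0.399],[0.964,-0.311,0.399],[0.964,-0.311,0.399]]' --dr '[[0,0,0.04],[0,0,0.08],[0,0,0.12],[0,0,0.16],[0,0,0.2],[0,0,0.25],[0,0,0.25],[0,0,0.25],[0,0,0.25],[0,0,0.25]]' --jaw '[60,60,60,60,60,60,60,60,60,60]'

```text
time: 3.15
position: [0.645, -0.1664, 0.1712]
eef_rot: [0.917, -0.399, 0.001, 0.001]
ft_force: [0.1, -0.6, 0.3]
grip_width: 0.0513
```

```bash
python3 look.py w2 .03
```

```text
t 3.15 [ 0.645  -0.1664  0.1712]
[129.4565 369.7826] [0.6121 0.0751] 26.639436721801758 6.93089485168457 -2.9459381103515625
[384.443  354.8354] [ 0.4286 -0.1218] 41.58965301513672 24.951900482177734 -13.337570190429688
[222.1447 307.5472] [ 0.587  -0.0459] 78.0007095336914 26.732328414916992 -14.548736572265625
[443.5396 279.3885] [ 0.4514 -0.2222] 79.5868911743164 23.13772201538086 7.75385856628418
[303.9778 263.5556] [ 0.563  -0.1412] 42.417842864990234 21.759889602661133 -17.88056182861328
[ 42.9527 264.9112] [0.7494 0.0336] 58.06344985961914 45.02484130859375 -70.04753684997559
[333.271  255.6355] [ 0.5507 -0.1662] 48.914649963378906 12.984119415283203 -26.838817596435547
[195.1282 239.7179] [ 0.6566 -0.0883] 16.428266525268555 8.40567398071289 -71.96146583557129
[376.1503 213.1242] [ 0.5515 -0.2209] 72.07200622558594 31.881397247314453 -13.100448608398438
[221.9023 163.5747] [ 0.6844 -0.1587] 67.09215545654297 13.991527557373047 -47.32587814331055
[477.0723  49.253 ] [ 0.5966 -0.3662] 34.20881652832031 3.7146544456481934 -18.103233337402344
[463.7931  12.1034] [ 0.6261 -0.3755] 21.28579330444336 3.9528141021728516 -16.1024169921875
[159.9  10. ] [ 0.7983 -0.2173] 16.522050857543945 3.98030161857605 -74.89679908752441
[21.8529 12.5074] [ 0.8721 -0.1426] 40.188636779785156 22.79121208190918 42.91912078857422
```

View pics/w2.png

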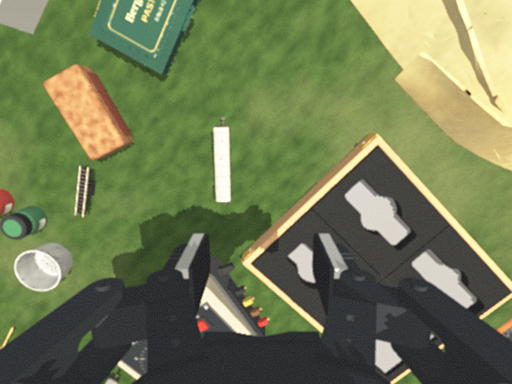

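The coach roof is at pixels (222,163), 67 × 14 mm at −47.3°. The top view put it within a millimetre of there. I'll pick it.

```bash
python3 -c "
from h import *
plan((.6844,-.1575,.08,-47.3),(.6844,-.1575,.0305,-47.3))
print('lift+go');plan((.6844,-.1575,.12,-47.3),(.57,-.21,.12,-15))"
```

```text
cmd-meas mm [-0.0835  1.2691 -1.1431] t 3.2
pos [0.106, -0.17, 0.45] dr [0.0, -0.0, 0.001] dist 0.099 deg 0 
pos [0.106, -0.171, 0.697] dr [0.0, -0.0, 0.001] dist 0.145 deg 0 
lift+go
cmd-meas mm [  39.3536    8.8986 -140.5632] t 3.2
pos [0.0, 0.001, -0.447] dr [0.0, -0.0, 0.0] dist 0.089 deg 0 
pos [-0.195, 0.599, -0.447] dr [0.0, -0.0, -0.179] dist 0.154 deg 32
```

drive_tool --delta_pos '[[0.106,-0.17,0.2],[0.106,-0.17,0.4],[0.106,-0.17,0.5],[0.106,-0.171,0.6],[0.106,-0.171,0.66],[0.106,-0.171,0.697],[0.106,-0.171,0.697],[0.106,-0.171,0.697],[0.106,-0.171,0.697],[0.106,-0.171,0.697]]' --dr '[[0,0,0.001],[0,0,0.001],[0,0,0.001],[0,0,0.001],[0,0,0.001],[0,0,0.001],[0,0,0.001],[0,0,0.001],[0,0,0.001],[0,0,0.001]]' --jaw '[60,60,60,60,60,60,60,45,30,0]' --grip_force 30

```text
time: 4.2
position: [0.6856, -0.1586, 0.0324]
eef_rot: [0.916, -0.401, 0.002, 0.001]
ft_force: [-0.6, -0.1, 7.4]
grip_width: 0.0125
```

drive_tool --delta_pos '[[0,0,0],[0,0,-0.1],[0,0,-0.25],[0,0,-0.447],[-0.05,0.15,-0.447],[-0.1,0.3,-0.447],[-0.15,0.45,-0.447],[-0.195,0.599,-0.447],[-0.195,0.599,-0.447],[-0.195,0.599,-0.447]]' --dr '[[0,0,0],[0,0,0],[0,0,0],[0,0,0],[0,0,-0.045],[0,0,-0.09],[0,0,-0.135],[0,0,-0.179],[0,0,-0.179],[0,0,-0.179]]' --jaw '[0,0,0,0,0,0,0,0,0,0]'

```text
time: 5.2
position: [0.5701, -0.2115, 0.1211]
eef_rot: [0.991, -0.132, 0.001, 0.001]
ft_force: [-0.0, 1.1, 0.2]
grip_width: 0.0118
```

```bash
python3 -c "
from h import *
plan((.44,-.216,.12,-2.25),(.44,-.216,.075,-2.25))"
```

```text
cmd-meas mm [-0.1125  1.5545 -1.0406] t 5.2
pos [-0.62, 0.198, 0.001] dr [0.0, 0.0, -0.071] dist 0.130 deg 13 
pos [-0.62, 0.198, 0.226] dr [0.0, 0.0, -0.071] dist 0.138 deg 13
```

drive_tool --delta_pos '[[-0.2,0.06,0],[-0.4,0.13,0],[-0.62,0.198,0.001],[-0.62,0.198,0.001],[-0.62,0.198,0.1],[-0.62,0.198,0.226],[-0.62,0.198,0.226],[-0.62,0.198,0.226],[-0.62,0.198,0.226],[-0.62,0.198,0.226]]' --dr '[[0,0,-0.03],[0,0,-0.05],[0,0,-0.071],[0,0,-0.071],[0,0,-0.071],[0,0,-0.071],[0,0,-0.071],[0,0,-0.071],[0,0,-0.071],[0,0,-0.071]]' --jaw '[0,0,0,0,0,0,0,0,0,0]'

```text
time: 6.2
position: [0.4414, -0.2171, 0.0764]
eef_rot: [1.0, -0.02, 0.001, 0.002]
ft_force: [0.4, 0.5, -0.3]
grip_width: 0.0121
```

```bash
python3 look.py w3 .014
```

```text
t 6.2 [ 0.4414 -0.2171  0.0764]
[504.534  252.7087] [ 0.4102 -0.3771] 30.969402313232422 11.863329887390137 10.027114868164062
[500.0701 190.514 ] [ 0.4528 -0.3674] 36.39027786254883 16.036108016967773 10.027128219604492
[133.1402 162.3925] [ 0.4806 -0.1408] 61.68350601196289 5.052205562591553 88.52973175048828
[261.7446 228.0322] [ 0.4239 -0.2168] 123.19682312011719 20.7946834564209 -3.047943115234375
[261.4375  56.2031] [ 0.5353 -0.2208] 61.30498123168945 34.405296325683594 -2.2140121459960938
[114.6844  50.6028] [ 0.5416 -0.1399] 55.021244049072266 33.65839385986328 -2.21466064453125
```

View pics/w3.png

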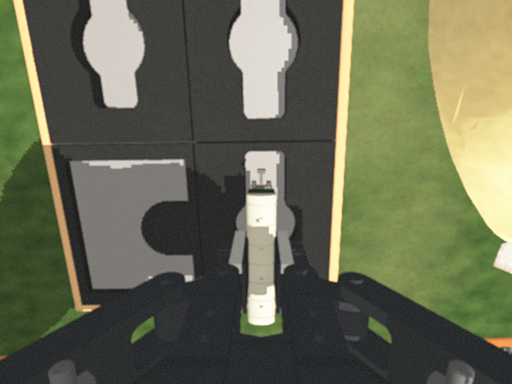

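```bash
python3 - <<'E'
from h import *
s=np.load("pics/w3.npz");C=cam("wrist",s)
f=cv2.imread("pics/w3.png");g=f.max(2)
print("row165",g[165,235:295]);print("col 255",g[140:200,252])
print("slot edges",ray(C,[[246,165],[284,165],[264,152]],[.014,.014,.014][0]))
print("roof corners",ray(C,[[247,191],[276,191],[249,324],[274,324]],.0755))
E
```

```text
row165 [ 66  66  68  67  62  59  61  54  39  92 185 221 222 219 219 222 219 218
 220 220 218 217 220 218 222 217 221 220 221 220 220 221 222 221 219 221
 222 221 223 224 218 175 131 122 127 133 124 128 123  88  47  57  64  70
  66  64  70  72  67  67]
col 255 [ 61  47  48  61  71  64  66  69  71  60  92 171 221 226 221 220 220 221
 220 218 221 218 219 219 220 218 221 218 220 219 222 220 223 221 221 223
 220 221 223 215 186 135 128 137 130 114 121 122  96  59  44  47  66 112
 147 203 243 251 250 249]
slot edges [[ 0.4771 -0.2098  0.014 ]
 [ 0.4762 -0.2331  0.014 ]
 [ 0.4846 -0.2212  0.014 ]]
roof corners [[ 0.4768 -0.213   0.0755]
 [ 0.4763 -0.2251  0.0755]
 [ 0.4114 -0.2106  0.0755]
 [ 0.4109 -0.2224  0.0755]]
```

Held coach over the long slot (265,152 front end): it needs −4 mm in x and −2 mm in y before I lower it.

```bash
python3 -c "
from h import *
plan((.436,-.2182,.075,-2.25),(.436,-.2182,.0455,-2.25))"
```

```text
cmd-meas mm [-1.2367  1.0839 -1.3512] t 6.25
pos [-0.019, 0.011, -0.0] dr [0.0, 0.0, -0.0] dist 0.004 deg 0 
pos [-0.019, 0.011, 0.147] dr [0.0, 0.0, -0.0] dist 0.030 deg 0
```

drive_tool --delta_pos '[[-0.019,0.011,0],[-0.019,0.011,0],[-0.019,0.011,0.03],[-0.019,0.011,0.06],[-0.019,0.011,0.09],[-0.019,0.011,0.12],[-0.019,0.011,0.135],[-0.019,0.011,0.147],[-0.019,0.011,0.147],[-0.019,0.011,0.147]]' --dr '[[0,0,0],[0,0,0],[0,0,0],[0,0,0],[0,0,0],[0,0,0],[0,0,0],[0,0,0],[0,0,0],[0,0,0]]' --jaw '[0,0,0,0,0,0,0,0,0,0]'

```text
time: 7.25
position: [0.4362, -0.2189, 0.0463]
eef_rot: [1.0, -0.02, 0.0, 0.001]
ft_force: [-1.7, 0.8, 4.8]
grip_width: 0.0123
```

drive_tool --delta_pos '[[0,0,0],[0,0,0],[0,0,0],[0,0,0],[0,0,-0.05],[0,0,-0.15],[0,0,-0.35],[0,0,-0.6],[0,0,-0.6],[0,0,-0.6]]' --dr '[[0,0,0],[0,0,0],[0,0,0],[0,0,0],[0,0,0],[0,0,0],[0,0,0],[0,0,0],[0,0,0],[0,0,0]]' --jaw '[20,25,30,35,35,40,40,50,60,60]'

```text
time: 8.25
position: [0.437, -0.219, 0.1677]
eef_rot: [1.0, -0.02, 0.002, 0.002]
ft_force: [-0.6, -0.1, -0.1]
grip_width: 0.0512
```

```bash
python3 - <<'E'
from h import *
a=json.load(open("cmd.json"));q=R.from_quat(a[1]);a[0]=(np.array(a[0])+q.apply([0,0,-.12])).tolist();json.dump(a,open("cmd.json","w"))
E
python3 look.py w4 .044
```

```text
t 8.25 [ 0.437  -0.219   0.1677]
[  1.5897 338.2564] [0.3031 0.0331] 22.42555046081543 5.615548133850098 -14.955902099609375
[496.297 261.604] [ 0.366  -0.4278] 42.50323486328125 17.180269241333008 -35.4449462890625
[185.2973 223.6284] [ 0.4108 -0.1525] 56.94136428833008 20.0300350189209 -71.43926429748535
[446.7883 201.5036] [ 0.4199 -0.3791] 41.78511428833008 28.430545806884766 87.6798324584961
[426.747  155.1325] [ 0.4623 -0.3557] 20.947559356689453 9.059870719909668 28.097679138183594
[172.7626 146.3182] [ 0.4751 -0.1469] 62.1944465637207 22.55143165588379 87.71111297607422
[260.9228 177.4228] [ 0.4455 -0.2215] 85.26627349853516 23.60598373413086 -0.8969268798828125
[446.8889 134.9333] [ 0.4818 -0.3695] 27.307817459106445 7.947464466094971 6.646284103393555
[467.2595 138.8838] [ 0.4677 -0.3922] 156.73927307128906 24.28814697265625 24.4921817779541
[160.7951  60.4244] [ 0.5425 -0.149 ] 57.447975158691406 29.94170379638672 -2.268890380859375
[258.1265  58.4545] [ 0.5402 -0.2212] 70.53239440917969 30.721555709838867 -2.2722854614257812
[488.1651 101.2547] [ 0.4955 -0.401 ] 159.5677490234375 23.201004028320312 14.209002494812012
[22.4113 46.6717] [ 0.5614 -0.0456] 56.3344612121582 25.85076332092285 -13.3028564453125
```

View pics/w4.png

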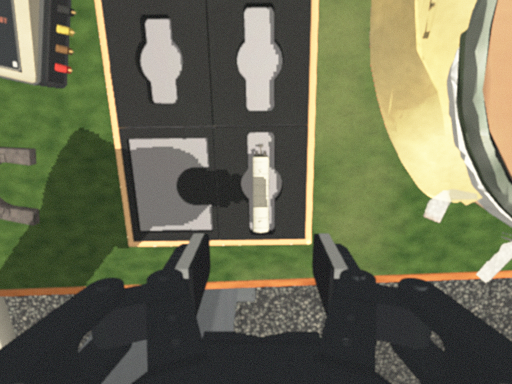

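```bash
python3 - <<'E'
from h import *
s=np.load("pics/w4.npz");C=cam("wrist",s)
f=cv2.imread("pics/w4.png");g=f.max(2)
print("col250",g[125:160,252].tolist());print("col261",g[225:246,261].tolist());print("row145",g[145,240:285].tolist());print("row205",g[205,240:285].tolist())
print("roof",ray(C,[[252,153],[268,153],[252,232],[270,232]],.044))
print("foam",ray(C,[[249,132],[272,132],[261,132],[261,238]],.026))
E
```

```text
col250 [64, 69, 67, 63, 64, 61, 74, 144, 195, 216, 214, 213, 217, 217, 215, 210, 217, 211, 216, 213, 214, 218, 213, 194, 153, 126, 125, 127, 127, 122, 121, 129, 141, 156, 158]
col261 [252, 252, 249, 249, 253, 255, 255, 231, 115, 40, 56, 61, 56, 77, 165, 255, 255, 255, 255, 253, 144]
row145 [60, 63, 67, 66, 62, 59, 70, 136, 187, 217, 217, 212, 214, 215, 210, 177, 148, 140, 127, 134, 141, 145, 159, 191, 215, 218, 216, 213, 176, 129, 121, 126, 126, 117, 89, 65, 64, 58, 65, 62, 62, 68, 67, 64, 68]
row205 [62, 65, 60, 64, 59, 66, 63, 60, 59, 100, 121, 121, 128, 141, 158, 164, 164, 163, 168, 164, 166, 168, 170, 170, 163, 158, 171, 214, 221, 204, 170, 127, 121, 116, 95, 62, 66, 62, 64, 64, 63, 64, 60, 65, 57]
roof [[ 0.4717 -0.2139  0.044 ]
 [ 0.4712 -0.2268  0.044 ]
 [ 0.4034 -0.2106  0.044 ]
 [ 0.4027 -0.2262  0.044 ]]
foam [[ 0.4873 -0.2116  0.026 ]
 [ 0.4865 -0.2311  0.026 ]
 [ 0.4868 -0.2218  0.026 ]
 [ 0.3896 -0.218   0.026 ]]
```

The coach is seated: roof centre (.437,−.219) against slot centre (.4385,−.220). Next, the van.

```bash
python3 -c "
from h import *
plan((.47,-.03,.19,45))
plan((.58,.14,.17,97))"
```

```text
cmd-meas mm [ 0.0545  0.5451 -0.7772] t 8.3
pos [0.132, -0.946, -0.123] dr [0.0, 0.0, -0.263] dist 0.193 deg 47 
cmd-meas mm [ 33.9313 188.5745  23.6376] t 8.3
pos [0.99, -0.211, 0.099] dr [-0.0, 0.0, -0.288] dist 0.203 deg 52
```

drive_tool --delta_pos '[[0.03,-0.2,-0.123],[0.06,-0.44,-0.123],[0.1,-0.7,-0.123],[0.132,-0.946,-0.123],[0.132,-0.946,-0.123],[0.132,-0.946,-0.123],[0.132,-0.946,-0.123],[0.132,-0.946,-0.123],[0.132,-0.946,-0.123],[0.132,-0.946,-0.123]]' --dr '[[0,0,-0.04],[0,0,-0.08],[0,0,-0.12],[0,0,-0.16],[0,0,-0.2],[0,0,-0.24],[0,0,-0.263],[0,0,-0.263],[0,0,-0.263],[0,0,-0.263]]' --jaw '[60,60,60,60,60,60,60,60,60,60]'

```text
time: 9.3
position: [0.4698, -0.0308, 0.1894]
eef_rot: [0.924, 0.383, -0.001, 0.001]
ft_force: [0.2, 0.1, 0.0]
grip_width: 0.0513
```

drive_tool --delta_pos '[[0.24,-0.05,0.03],[0.48,-0.1,0.06],[0.72,-0.15,0.08],[0.99,-0.211,0.099],[0.99,-0.211,0.099],[0.99,-0.211,0.099],[0.99,-0.211,0.099],[0.99,-0.211,0.099],[0.99,-0.211,0.099],[0.99,-0.211,0.099]]' --dr '[[0,0,-0.04],[0,0,-0.08],[0,0,-0.12],[0,0,-0.16],[0,0,-0.2],[0,0,-0.24],[0,0,-0.288],[0,0,-0.288],[0,0,-0.288],[0,0,-0.288]]' --jaw '[60,60,60,60,60,60,60,60,60,60]'

```text
time: 10.3
position: [0.5802, 0.1391, 0.1698]
eef_rot: [0.664, 0.748, -0.001, 0.001]
ft_force: [0.5, -0.8, -0.1]
grip_width: 0.0512
```

```bash
python3 look.py w5 .03
```

```text
t 10.3 [0.5802 0.1391 0.1698]
[486.1406 315.7969] [0.8208 0.0338] 31.284984588623047 11.875519752502441 -28.300899505615234
[425.234  279.0638] [0.7502 0.0672] 25.38235092163086 5.464648246765137 -16.230918884277344
[265.0098 296.5   ] [0.6051 0.0097] 110.91016387939453 85.74653625488281 -15.292312622070312
[504.8203 249.5714] [0.8111 0.1028] 103.21318817138672 21.71404457092285 -70.7369270324707
[ 49.5946 179.4662] [0.3957 0.1257] 60.60923767089844 8.435815811157227 -1.12872314453125
[291.9444 179.5486] [0.607  0.1486] 54.33333206176758 14.142019271850586 -82.06320667266846
[405.5172 125.8103] [0.6946 0.2064] 38.341922760009766 25.224634170532227 -0.9447860717773438
[194.0647 123.7706] [0.5194 0.1875] 37.01377487182617 31.931303024291992 21.50162696838379
[189.6491  60.8772] [0.512  0.2356] 15.084823608398438 14.900721549987793 3.6262459754943848
[71.2727 40.6212] [0.4196 0.2396] 20.377294540405273 9.237685203552246 6.770805358886719
[177.775  37.85 ] [0.5018 0.2515] 9.195101737976074 8.41637134552002 -83.22929525375366
[418.4057  56.6857] [0.6929 0.2595] 39.41548538208008 17.674854278564453 -64.14328193664551
[450.8452  46.7484] [0.7155 0.2696] 41.339290618896484 40.26460647583008 6.772328853607178
[320.1729  22.4436] [0.6101 0.2744] 40.14706802368164 11.2001371383667 -56.82687759399414
[139.8957  12.9739] [0.4723 0.2647] 25.569446563720703 18.381591796875 6.774241924285889
[115.4309  23.6992] [0.4535 0.2555] 33.00423049926758 13.318853378295898 -77.46853065490723
[41.3306 21.1777] [0.4019 0.2455] 48.14004135131836 39.74626159667969 6.774367809295654
```

View pics/w5.png

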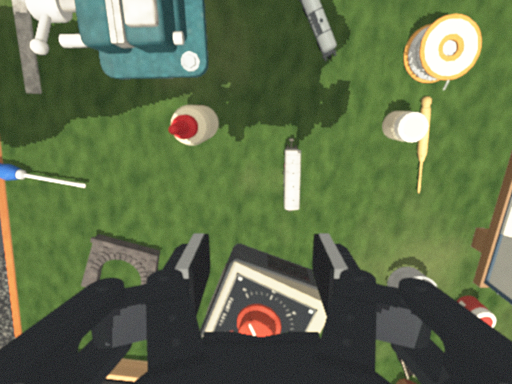

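The van roof is at (292,179), 54 × 14 mm at −82°, giving (.607,.1486). Top view agrees. I'll pick it.

```bash
python3 -c "
from h import *
plan((.607,.1492,.08,98),(.607,.1492,.0305,98))
print('lift');plan((.607,.1492,.19,98),(.53,.03,.19,125))
print('go');plan((.53,-.15,.19,177.75))"
```

```text
cmd-meas mm [-0.2496  0.8152  0.0834] t 10.35
pos [0.03, 0.14, 0.45] dr [-0.0, 0.0, -0.006] dist 0.094 deg 1 
pos [0.03, 0.14, 0.697] dr [-0.0, 0.0, -0.006] dist 0.142 deg 1 
lift
cmd-meas mm [  26.7792   10.0118 -139.334 ] t 10.35
pos [-0.001, -0.0, -0.797] dr [-0.0, 0.0, -0.0] dist 0.159 deg 0 
pos [-0.537, -0.464, -0.797] dr [-0.0, 0.0, -0.15] dist 0.213 deg 27 
go
cmd-meas mm [ -50.1362 -109.0989   20.2016] t 10.35
pos [-0.737, -0.516, 0.001] dr [-0.0, 0.0, -0.293] dist 0.180 deg 53
```

drive_tool --delta_pos '[[0.03,0.14,0.15],[0.03,0.14,0.3],[0.03,0.14,0.45],[0.03,0.14,0.58],[0.03,0.14,0.66],[0.03,0.14,0.697],[0.03,0.14,0.697],[0.03,0.14,0.697],[0.03,0.14,0.697],[0.03,0.14,0.697]]' --dr '[[0,0,-0.006],[0,0,-0.006],[0,0,-0.006],[0,0,-0.006],[0,0,-0.006],[0,0,-0.006],[0,0,-0.006],[0,0,-0.006],[0,0,-0.006],[0,0,-0.006]]' --jaw '[45,45,45,45,45,45,45,35,20,0]'

```text
time: 11.35
position: [0.6083, 0.1485, 0.0318]
eef_rot: [0.656, 0.755, 0.0, 0.002]
ft_force: [-0.9, 0.4, 3.1]
grip_width: 0.0122
```

drive_tool --delta_pos '[[0,0,0],[0,0,-0.1],[0,0,-0.3],[0,0,-0.55],[0,0,-0.797],[-0.13,-0.12,-0.797],[-0.27,-0.23,-0.797],[-0.4,-0.35,-0.797],[-0.537,-0.464,-0.797],[-0.537,-0.464,-0.797]]' --dr '[[0,0,0],[0,0,0],[0,0,0],[0,0,0],[0,0,0],[0,0,-0.04],[0,0,-0.08],[0,0,-0.12],[0,0,-0.15],[0,0,-0.15]]' --jaw '[0,0,0,0,0,0,0,0,0,0]'

```text
time: 12.35
position: [0.5275, 0.0228, 0.1893]
eef_rot: [0.465, 0.885, -0.005, 0.0]
ft_force: [-0.5, -0.6, -0.7]
grip_width: 0.0119
```

drive_tool --delta_pos '[[-0.16,-0.11,0],[-0.32,-0.22,0],[-0.48,-0.33,0],[-0.6,-0.42,0],[-0.737,-0.516,0.001],[-0.737,-0.516,0.001],[-0.737,-0.516,0.001],[-0.737,-0.516,0.001],[-0.737,-0.516,0.001],[-0.737,-0.516,0.001]]' --dr '[[0,0,-0.04],[0,0,-0.08],[0,0,-0.12],[0,0,-0.16],[0,0,-0.2],[0,0,-0.24],[0,0,-0.28],[0,0,-0.293],[0,0,-0.293],[0,0,-0.293]]' --jaw '[0,0,0,0,0,0,0,0,0,0]'

```text
time: 13.35
position: [0.5305, -0.1503, 0.1905]
eef_rot: [0.02, 1.0, -0.001, 0.0]
ft_force: [1.0, -0.1, 0.2]
grip_width: 0.0115
```

```bash
python3 -c "
from h import *
plan((.5445,-.221,.19,177.75),(.5445,-.221,.075,177.75))"
```

```text
cmd-meas mm [-0.4517  0.4309 -0.4402] t 13.35
pos [-0.086, -0.352, 0.0] dr [-0.0, -0.0, -0.0] dist 0.072 deg 0 
pos [-0.087, -0.352, 0.575] dr [-0.0, -0.0, -0.0] dist 0.136 deg 0
```

drive_tool --delta_pos '[[-0.043,-0.17,0],[-0.086,-0.352,0],[-0.087,-0.352,0.15],[-0.087,-0.352,0.3],[-0.087,-0.352,0.45],[-0.087,-0.352,0.575],[-0.087,-0.352,0.575],[-0.087,-0.352,0.575],[-0.087,-0.352,0.575],[-0.087,-0.352,0.575]]' --dr '[[0,0,0],[0,0,0],[0,0,0],[0,0,0],[0,0,0],[0,0,0],[0,0,0],[0,0,0],[0,0,0],[0,0,0]]' --jaw '[0,0,0,0,0,0,0,0,0,0]'

```text
time: 14.35
position: [0.5461, -0.222, 0.0774]
eef_rot: [0.02, 1.0, -0.002, 0.002]
ft_force: [-0.2, -0.3, 0.1]
grip_width: 0.012
```

```bash
python3 look.py w6 .014
```

```text
t 14.35 [ 0.5461 -0.222   0.0774]
[260.5265 257.447 ] [ 0.5781 -0.224 ] 80.5714111328125 19.076255798339844 -2.1666412353515625
[259.8691 182.6597] [ 0.5215 -0.2211] 30.732879638671875 20.000886917114258 -4.577606201171875
[358.3691  90.1678] [ 0.4705 -0.1628] 26.54230499267578 17.410051345825195 0.8167632222175598
[287.3553  36.4868] [ 0.4411 -0.2035] 18.474117279052734 3.8684580326080322 -1.097015380859375
[256.688   65.0614] [ 0.4545 -0.222 ] 65.03535461425781 23.88146209716797 2.711212396621704
```

View pics/w6.png

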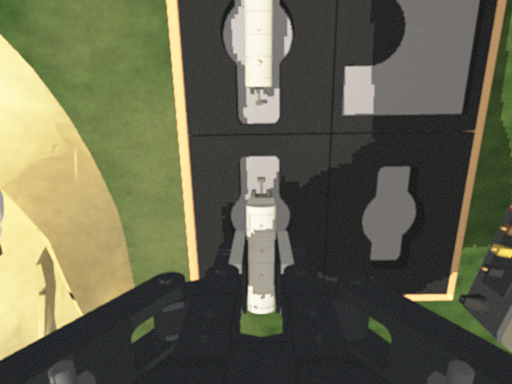

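```bash
python3 - <<'E'
from h import *
s=np.load("pics/w6.npz");C=cam("wrist",s)
g=cv2.imread("pics/w6.png").max(2)
print("row172",g[172,235:287].tolist());print("col250",g[150:212,252].tolist());print("row290",g[290,238:284].tolist());print("col261",g[300:322,261].tolist())
print("slot",ray(C,[[241,172],[280,172]],.014),ray(C,[260,156],.026))
print("roof",ray(C,[[247,207],[275,207],[248,312],[274,312]],.0765))
E
```

```text
row172 [62, 62, 66, 56, 50, 84, 110, 116, 121, 115, 116, 133, 181, 204, 206, 208, 208, 207, 206, 205, 203, 205, 202, 204, 209, 207, 205, 203, 205, 205, 209, 203, 205, 204, 204, 204, 205, 204, 203, 206, 198, 168, 130, 111, 75, 50, 55, 60, 60, 57, 59, 61]
col250 [57, 63, 59, 60, 55, 83, 156, 207, 205, 203, 208, 208, 206, 205, 207, 203, 204, 205, 208, 208, 210, 206, 207, 206, 210, 202, 208, 204, 207, 206, 202, 204, 206, 200, 204, 204, 207, 207, 202, 169, 126, 119, 122, 110, 118, 130, 154, 152, 153, 157, 159, 161, 156, 154, 143, 138, 182, 239, 254, 252, 251, 251]
row290 [36, 50, 36, 38, 44, 49, 44, 34, 32, 108, 212, 243, 251, 252, 229, 173, 162, 171, 170, 169, 172, 172, 172, 170, 173, 169, 174, 165, 165, 166, 171, 163, 166, 164, 163, 151, 110, 47, 33, 45, 49, 52, 44, 37, 37, 47]
col261 [248, 249, 248, 248, 247, 248, 247, 238, 236, 245, 249, 249, 252, 231, 136, 100, 105, 109, 114, 118, 112, 113]
slot [[ 0.5159 -0.2335  0.014 ]
 [ 0.5169 -0.2094  0.014 ]] [[ 0.5046 -0.2212  0.026 ]]
roof [[ 0.5184 -0.227   0.0765]
 [ 0.5188 -0.2152  0.0765]
 [ 0.5703 -0.2293  0.0765]
 [ 0.5708 -0.217   0.0765]]
```

The van is already over the slot centre, within 1 mm, so I'll lower it.

drive_tool --delta_pos '[[0,0,0.03],[0,0,0.06],[0,0,0.09],[0,0,0.12],[0,0,0.135],[0,0,0.145],[0,0,0.15],[0,0,0.15],[0,0,0.15],[0,0,0.15]]' --dr '[[0,0,0],[0,0,0],[0,0,0],[0,0,0],[0,0,0],[0,0,0],[0,0,0],[0,0,0],[0,0,0],[0,0,0]]' --jaw '[0,0,0,0,0,0,0,0,0,0]'

```text
time: 15.4
position: [0.5452, -0.2219, 0.0459]
eef_rot: [0.02, 1.0, -0.001, 0.001]
ft_force: [-0.1, -1.4, 0.8]
grip_width: 0.0118
```

drive_tool --delta_pos '[[0,0,0],[0,0,0],[0,0,0],[0,0,0],[0,0,-0.05],[0,0,-0.15],[0,0,-0.35],[0,0,-0.6],[0,0,-0.6],[0,0,-0.6]]' --dr '[[0,0,0],[0,0,0],[0,0,0],[0,0,0],[0,0,0],[0,0,0],[0,0,0],[0,0,0],[0,0,0],[0,0,0]]' --jaw '[20,25,30,35,35,40,40,50,60,60]'

```text
time: 16.4
position: [0.5457, -0.2217, 0.1677]
eef_rot: [0.02, 1.0, -0.002, 0.002]
ft_force: [0.3, 0.4, -1.3]
grip_width: 0.0511
```

```bash
cat >> h.py <<'E'
def shift(*d):
    a=json.load(open("cmd.json"));a[0]=(np.array(a[0])+R.from_quat(a[1]).apply(np.array(d)*.2)).tolist();json.dump(a,open("cmd.json","w"))
E
python3 -c "
from h import *
shift(0,0,.15-.6);env_s=env.read_state()
plan((.53,-.03,.19,140))
plan((.57,.15,.19,123))"
python3 look.py w7 .044 | head -1
```

```text
cmd-meas mm [-1.057   0.7629 -2.6007] t 16.4
pos [0.111, 0.951, -0.125] dr [-0.0, 0.0, 0.21] dist 0.193 deg 38 
cmd-meas mm [-15.7024 191.7157  22.2273] t 16.4
pos [0.426, 0.818, -0.001] dr [-0.0, 0.0, 0.094] dist 0.184 deg 17 
t 16.4 [ 0.5457 -0.2217  0.1677]
```

drive_tool --delta_pos '[[0.02,0.2,-0.125],[0.05,0.45,-0.125],[0.08,0.7,-0.125],[0.111,0.951,-0.125],[0.111,0.951,-0.125],[0.111,0.951,-0.125],[0.111,0.951,-0.125],[0.111,0.951,-0.125],[0.111,0.951,-0.125],[0.111,0.951,-0.125]]' --dr '[[0,0,0.04],[0,0,0.08],[0,0,0.12],[0,0,0.16],[0,0,0.21],[0,0,0.21],[0,0,0.21],[0,0,0.21],[0,0,0.21],[0,0,0.21]]' --jaw '[60,60,60,60,60,60,60,60,60,60]'

```text
time: 17.45
position: [0.5302, -0.0318, 0.1897]
eef_rot: [0.343, 0.939, -0.001, 0.001]
ft_force: [-0.3, -0.3, -0.1]
grip_width: 0.0512
```

drive_tool --delta_pos '[[0.1,0.2,0],[0.21,0.41,0],[0.32,0.61,0],[0.426,0.818,-0.001],[0.426,0.818,-0.001],[0.426,0.818,-0.001],[0.426,0.818,-0.001],[0.426,0.818,-0.001],[0.426,0.818,-0.001],[0.426,0.818,-0.001]]' --dr '[[0,0,0.04],[0,0,0.08],[0,0,0.094],[0,0,0.094],[0,0,0.094],[0,0,0.094],[0,0,0.094],[0,0,0.094],[0,0,0.094],[0,0,0.094]]' --jaw '[60,60,60,60,60,60,60,60,60,60]'

```text
time: 18.45
position: [0.5705, 0.1482, 0.1898]
eef_rot: [0.478, 0.878, -0.001, 0.001]
ft_force: [-0.3, 0.3, -0.2]
grip_width: 0.0513
```

```bash
python3 -c "
from h import *
plan((.595,.245,.15,123))"
```

```text
cmd-meas mm [-0.4225  1.8527  0.1281] t 18.45
pos [0.33, 0.363, 0.199] dr [-0.0, 0.0, 0.0] dist 0.106 deg 0
```

drive_tool --delta_pos '[[0.11,0.12,0.06],[0.22,0.24,0.13],[0.33,0.363,0.199],[0.33,0.363,0.199],[0.33,0.363,0.199],[0.33,0.363,0.199],[0.33,0.363,0.199],[0.33,0.363,0.199],[0.33,0.363,0.199],[0.33,0.363,0.199]]' --dr '[[0,0,0],[0,0,0],[0,0,0],[0,0,0],[0,0,0],[0,0,0],[0,0,0],[0,0,0],[0,0,0],[0,0,0]]' --jaw '[50,50,50,50,50,50,50,50,50,50]'

```text
time: 19.45
position: [0.5954, 0.2438, 0.15]
eef_rot: [0.477, 0.879, -0.001, 0.001]
ft_force: [0.5, 0.0, -0.2]
grip_width: 0.0427
```

```bash
python3 look.py w8 .022
```

```text
t 19.45 [0.5954 0.2438 0.15  ]
[399.6596 379.0213] [0.824  0.1521] 20.913122177124023 14.896509170532227 -16.707252502441406
[143.6957 358.6304] [0.5924 0.0339] 23.24640655517578 12.266042709350586 -21.779617309570312
[496.544 299.516] [0.8313 0.2676] 107.14844512939453 50.09264373779297 -44.518375396728516
[393.8462 241.4846] [0.7201 0.2689] 42.130348205566406 41.74417495727539 -51.4940071105957
[373.6713 222.5385] [0.6945 0.2735] 40.33083724975586 19.160470962524414 80.55335998535156
[  6.8286 191.6286] [0.415  0.1258] 13.486700057983398 4.785717964172363 0.10678166896104813
[146.3867 199.8122] [0.518 0.185] 49.800655364990234 33.369625091552734 70.81980895996094
[299.4485 165.7059] [0.6108 0.2784] 44.64267349243164 12.398183822631836 -57.484397888183594
[167.2941 136.25  ] [0.5069 0.2412] 21.78231430053711 15.422754287719727 -13.721405029296875
[504.1235 127.9259] [0.7277 0.3925] 24.027868270874023 17.35786247253418 -44.518333435058594
[476.6292 105.5843] [0.6959 0.3995] 54.7815055847168 36.00897216796875 -0.5794601440429688
[53.1186 82.0508] [0.4133 0.2298] 17.068883895874023 9.9
[... 151 characters left out ...]
 0.3015] 26.191009521484375 15.463115692138672 44.57138442993164
[134.6436  86.1832] [0.4682 0.2601] 59.49113464355469 26.715045928955078 -81.90266227722168
[64.1231 51.8462] [0.4127 0.2548] 14.423303604125977 11.849878311157227 -67.26040458679199
[109.8824  72.2941] [0.4477 0.2582] 78.26317596435547 11.90341854095459 -82.1700267791748
[481.8409  40.858 ] [0.6677 0.4309] 47.02785110473633 21.036048889160156 46.514434814453125
[43.078  43.6028] [0.3951 0.2478] 83.91963195800781 32.412445068359375 83.75180053710938
[459.3049  11.6951] [0.6432 0.4362] 34.00058364868164 5.284328937530518 -0.17315673828125
[216.2545   1.7455] [0.4914 0.3448] 18.775230407714844 3.1949989795684814 32.98228454589844
```

View pics/w8.png

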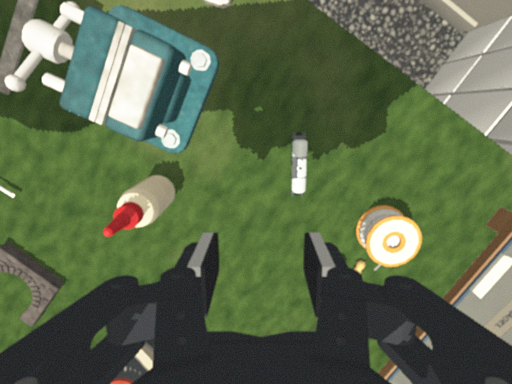

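The tank wagon is at (299,165), 45 × 12 mm at −57.5°, giving (.6108,.278). The top view, corrected for height, agrees. The bottle and pot are clear of the jaw. I'll pick it.

```bash
python3 -c "
from h import *
plan((.6104,.2792,.08,122.5),(.6104,.2792,.0302,122.5))
print('lift');plan((.6104,.2792,.19,122.5),(.55,.18,.19,135))
print('go');plan((.53,-.01,.19,160))
print('go');plan((.547,-.139,.19,177.75),(.547,-.139,.075,177.75))"
```

```text
cmd-meas mm [-0.4059  0.999   0.1497] t 19.5
pos [0.102, 0.158, 0.35] dr [-0.0, 0.0, 0.003] dist 0.079 deg 1 
pos [0.102, 0.158, 0.599] dr [-0.0, 0.0, 0.003] dist 0.126 deg 1 
lift
cmd-meas mm [  14.9393   35.2106 -119.687 ] t 19.5
pos [-0.0, -0.0, -0.799] dr [-0.0, 0.0, -0.0] dist 0.160 deg 0 
pos [-0.257, -0.521, -0.798] dr [-0.0, 0.0, -0.07] dist 0.197 deg 13 
go
cmd-meas mm [-45.3222 -63.9484  40.0246] t 19.5
pos [-0.6, -0.743, 0.0] dr [-0.0, 0.0, -0.138] dist 0.191 deg 25 
go
cmd-meas mm [ -65.3088 -253.9022   40.2071] t 19.5
pos [-0.301, -0.577, 0.001] dr [-0.0, -0.0, -0.099] dist 0.130 deg 18 
pos [-0.301, -0.576, 0.576] dr [-0.0, -0.0, -0.099] dist 0.174 deg 18
```

drive_tool --delta_pos '[[0.102,0.158,0.05],[0.102,0.158,0.2],[0.102,0.158,0.35],[0.102,0.158,0.48],[0.102,0.158,0.56],[0.102,0.158,0.599],[0.102,0.158,0.599],[0.102,0.158,0.599],[0.102,0.158,0.599],[0.102,0.158,0.599]]' --dr '[[0,0,0.003],[0,0,0.003],[0,0,0.003],[0,0,0.003],[0,0,0.003],[0,0,0.003],[0,0,0.003],[0,0,0.003],[0,0,0.003],[0,0,0.003]]' --jaw '[45,45,45,45,45,45,45,35,20,0]'

```text
time: 20.5
position: [0.6116, 0.2788, 0.0314]
eef_rot: [0.481, 0.877, 0.0, 0.002]
ft_force: [0.3, 0.5, 2.6]
grip_width: 0.0113
```

drive_tool --delta_pos '[[0,0,0],[0,0,-0.1],[0,0,-0.3],[0,0,-0.55],[0,0,-0.799],[-0.06,-0.13,-0.798],[-0.13,-0.26,-0.798],[-0.19,-0.39,-0.798],[-0.257,-0.521,-0.798],[-0.257,-0.521,-0.798]]' --dr '[[0,0,0],[0,0,0],[0,0,0],[0,0,0],[0,0,0],[0,0,-0.02],[0,0,-0.04],[0,0,-0.06],[0,0,-0.07],[0,0,-0.07]]' --jaw '[0,0,0,0,0,0,0,0,0,0]'

```text
time: 21.5
position: [0.5489, 0.1741, 0.1893]
eef_rot: [0.384, 0.923, -0.004, 0.001]
ft_force: [0.4, -0.4, -0.5]
grip_width: 0.0106
```

drive_tool --delta_pos '[[-0.12,-0.15,0],[-0.24,-0.3,0],[-0.36,-0.45,0],[-0.48,-0.6,0],[-0.6,-0.743,0],[-0.6,-0.743,0],[-0.6,-0.743,0],[-0.6,-0.743,0],[-0.6,-0.743,0],[-0.6,-0.743,0]]' --dr '[[0,0,-0.03],[0,0,-0.06],[0,0,-0.09],[0,0,-0.12],[0,0,-0.138],[0,0,-0.138],[0,0,-0.138],[0,0,-0.138],[0,0,-0.138],[0,0,-0.138]]' --jaw '[0,0,0,0,0,0,0,0,0,0]'

```text
time: 22.5
position: [0.5305, -0.009, 0.1904]
eef_rot: [0.173, 0.985, -0.001, 0.001]
ft_force: [-0.2, 0.1, -0.5]
grip_width: 0.0109
```

drive_tool --delta_pos '[[-0.1,-0.19,0],[-0.2,-0.38,0],[-0.301,-0.577,0.001],[-0.301,-0.577,0.15],[-0.301,-0.576,0.3],[-0.301,-0.576,0.45],[-0.301,-0.576,0.576],[-0.301,-0.576,0.576],[-0.301,-0.576,0.576],[-0.301,-0.576,0.576]]' --dr '[[0,0,-0.03],[0,0,-0.06],[0,0,-0.099],[0,0,-0.099],[0,0,-0.099],[0,0,-0.099],[0,0,-0.099],[0,0,-0.099],[0,0,-0.099],[0,0,-0.099]]' --jaw '[0,0,0,0,0,0,0,0,0,0]'

```text
time: 23.5
position: [0.5488, -0.1393, 0.0771]
eef_rot: [0.019, 1.0, -0.001, 0.002]
ft_force: [-0.3, 0.4, 0.9]
grip_width: 0.0107
```

```bash
python3 look.py w9 .014
```

```text
t 23.5 [ 0.5488 -0.1393  0.0771]
[260.9737 283.2895] [ 0.5975 -0.142 ] 17.523258209228516 16.007503509521484 2.208534002304077
[143.8966 264.3793] [ 0.578  -0.2212] 11.224116325378418 9.62911605834961 -2.1795272827148438
[263.9524 255.3452] [ 0.5765 -0.139 ] 23.576730728149414 10.068799018859863 -1.716064453125
[260.6082 222.8351] [ 0.5528 -0.1398] 22.248558044433594 16.741744995117188 -2.8919754028320312
[435.3516 243.1095] [ 0.5826 -0.0143] 73.31466674804688 63.196075439453125 -15.112220764160156
[114.974  222.2751] [ 0.5548 -0.2359] 68.222900390625 21.38426399230957 -8.253555297851562
[257.1014 183.0725] [ 0.5261 -0.1398] 21.245227813720703 20.133075714111328 89.90532684326172
[125.339  167.2542] [ 0.5129 -0.2223] 15.312371253967285 13.18498420715332 89.5716552734375
[115.1074 105.0268] [ 0.4772 -0.2218] 19.10778045654297 16.26519203186035 -2.2295379638671875
[262.0451  60.1742] [ 0.455  -0.1391] 69.9130630493164 59.54877853393555 87.76773071289062
[86.6316 43.1667] [ 0.4439 -0.232 ] 44.607940673828125 15.951041221618652 -2.4425048828125
```

View pics/w9.png

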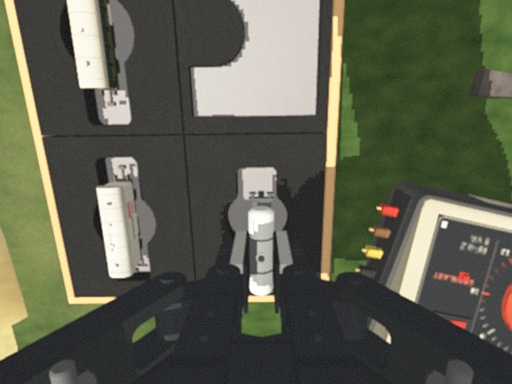

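```bash
python3 - <<'E'
from h import *
s=np.load("pics/w9.npz");C=cam("wrist",s)
g=cv2.imread("pics/w9.png").max(2)
print("row182",g[182,234:284].tolist());print("col250",g[160:215,250].tolist());print("row250",g[225,225:300].tolist());print("col261",g[285:305,261].tolist())
print("slot",ray(C,[[239.5,182],[276.5,182]],.014),ray(C,[258,168],.026))
print("tank",ray(C,[[247,207],[274,207],[248,294],[274,294]],.063))
E
```

```text
row182 [64, 59, 50, 69, 109, 120, 123, 120, 138, 187, 212, 219, 213, 215, 213, 214, 217, 211, 214, 212, 214, 210, 213, 215, 213, 214, 215, 212, 216, 213, 214, 214, 216, 209, 208, 215, 217, 205, 167, 127, 119, 118, 87, 54, 63, 59, 68, 62, 67, 61]
col250 [67, 65, 60, 66, 64, 65, 77, 145, 197, 216, 218, 216, 212, 218, 215, 212, 214, 215, 216, 215, 216, 218, 217, 216, 215, 213, 213, 215, 214, 216, 215, 172, 123, 127, 162, 176, 146, 107, 113, 137, 130, 120, 123, 119, 125, 120, 118, 124, 137, 164, 193, 223, 236, 247, 249]
row250 [46, 34, 34, 32, 36, 78, 109, 121, 117, 119, 116, 123, 117, 125, 124, 123, 117, 121, 124, 124, 124, 117, 133, 197, 245, 251, 252, 251, 241, 250, 255, 255, 246, 203, 189, 192, 191, 189, 192, 194, 190, 189, 184, 185, 187, 176, 182, 178, 159, 138, 120, 122, 120, 122, 125, 125, 122, 120, 111, 92, 50, 39, 32, 34, 44, 42, 43, 34, 32, 44, 44, 43, 42, 43, 45]
col261 [212, 250, 255, 255, 254, 254, 254, 254, 255, 254, 252, 253, 254, 254, 255, 255, 250, 148, 116, 116]
slot [[ 0.5248 -0.1521  0.014 ]
 [ 0.5257 -0.129   0.014 ]] [[ 0.5141 -0.1399  0.026 ]]
tank [[ 0.5253 -0.1452  0.063 ]
 [ 0.5258 -0.1325  0.063 ]
 [ 0.5721 -0.1471  0.063 ]
 [ 0.5727 -0.1338  0.063 ]]
```

Slot centre (.547,−.142), tank centre (.549,−.140): correct by (−2, −2) mm, then lower.

drive_tool --delta_pos '[[0.01,-0.011,0],[0.01,-0.011,0],[0.01,-0.011,0.03],[0.01,-0.011,0.06],[0.01,-0.011,0.09],[0.01,-0.011,0.12],[0.01,-0.011,0.14],[0.01,-0.011,0.15],[0.01,-0.011,0.152],[0.01,-0.011,0.152]]' --dr '[[0,0,0],[0,0,0],[0,0,0],[0,0,0],[0,0,0],[0,0,0],[0,0,0],[0,0,0],[0,0,0],[0,0,0]]' --jaw '[0,0,0,0,0,0,0,0,0,0]'

```text
time: 24.55
position: [0.5449, -0.1419, 0.0454]
eef_rot: [0.02, 1.0, -0.002, -0.0]
ft_force: [-2.7, -0.9, 3.2]
grip_width: 0.011
```

drive_tool --delta_pos '[[0,0,0],[0,0,0],[0,0,0],[0,0,0],[0,0,-0.05],[0,0,-0.15],[0,0,-0.35],[0,0,-0.6],[0,0,-0.6],[0,0,-0.6]]' --dr '[[0,0,0],[0,0,0],[0,0,0],[0,0,0],[0,0,0],[0,0,0],[0,0,0],[0,0,0],[0,0,0],[0,0,0]]' --jaw '[20,25,30,35,35,40,40,50,60,60]'

```text
time: 25.55
position: [0.5459, -0.1417, 0.1668]
eef_rot: [0.02, 1.0, -0.002, 0.002]
ft_force: [-0.6, 0.1, -0.6]
grip_width: 0.0514
```

```bash
python3 -c "
from h import *
shift(.01,-.011,.152-.6)
plan((.47,0,.16,178))"
python3 look.py w10 .037
```

```text
cmd-meas mm [-0.9882  0.7098 -2.2295] t 25.55
pos [0.402, 0.69, 0.023] dr [-0.0, -0.0, -0.001] dist 0.160 deg 0 
t 25.55 [ 0.5459 -0.1417  0.1668]
[387.1475 280.5246] [ 0.6377 -0.0293] 25.60574722290039 8.649547576904297 74.80047607421875
[435.3237 226.4469] [0.602 0.006] 142.40090942382812 108.14503479003906 74.8927001953125
[261.982  179.8129] [ 0.5415 -0.1425] 58.793907165527344 25.452531814575195 0.9969874024391174
[170.4532 185.4157] [ 0.5392 -0.2188] 71.30060577392578 22.601415634155273 -1.4343719482421875
[157.0395  64.6612] [ 0.4432 -0.2181] 85.75550842285156 21.24400520324707 2.9834320545196533
[260.2371  58.0403] [ 0.444 -0.139] 80.83470916748047 63.78450393676758 -1.3964385986328125
```

View pics/w10.png

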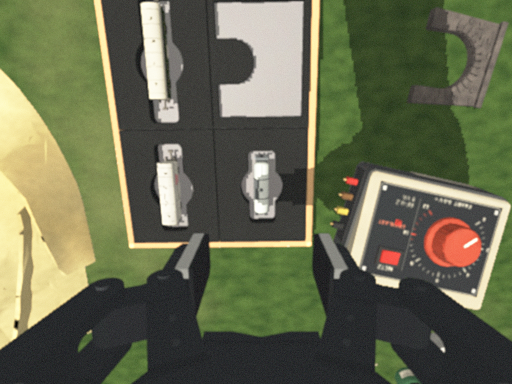

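All three wagons sit inside their own slots: coach (155,50), van (170,187), tank (262,187). The portal's beam is at right (495,65). I'll hover beside it.

drive_tool --delta_pos '[[0.1,0.17,0],[0.2,0.34,0],[0.3,0.51,0.01],[0.402,0.69,0.023],[0.402,0.69,0.023],[0.402,0.69,0.023],[0.402,0.69,0.023],[0.402,0.69,0.023],[0.402,0.69,0.023],[0.402,0.69,0.023]]' --dr '[[0,0,0],[0,0,0],[0,0,0],[0,0,0],[0,0,0],[0,0,0],[0,0,0],[0,0,0],[0,0,0],[0,0,0]]' --jaw '[60,60,60,60,60,60,60,60,60,60]'

```text
time: 26.6
position: [0.4706, -0.0014, 0.1598]
eef_rot: [0.021, 1.0, -0.001, 0.0]
ft_force: [0.3, -0.3, 0.7]
grip_width: 0.0512
```

```bash
cat > portal.py <<'E'
from h import *
n=sys.argv[1];f=cv2.imread(f"pics/{n}.png");s=np.load(f"pics/{n}.npz");C=cam("wrist",s)
hsv=cv2.cvtColor(f,cv2.COLOR_BGR2HSV);m=((hsv[...,1]<60)&(hsv[...,2]>45)&(hsv[...,2]<175)).astype(np.uint8)
m=cv2.morphologyEx(m,cv2.MORPH_OPEN,np.ones((3,3)));m[230:]=0
for b in blobs(m,C,.009,1200): print(*b)
k=max(cv2.findContours(m,0,2)[0],key=cv2.contourArea)
h=f.copy();cv2.drawContours(h,[k],-1,(0,0,255),1)
hull=cv2.minAreaRect(ray(C,k[:,0],.009)[:,:2].astype(np.float32)*1000);print("rect corners",cv2.boxPoints(hull))
cv2.imwrite(f"pics/{n}m.png",h)
E
python3 look.py w11 .009 | head -1; python3 portal.py w11
```

```text
t 26.6 [ 0.4706 -0.0014  0.1598]
[295.3608 153.9923] [0.4469 0.0286] 73.9793472290039 61.23404312133789 -10.203781127929688
[ 68.7866 168.9528] [ 0.4477 -0.1781] 147.54736328125 118.4779281616211 87.67547607421875
[156.4606   4.216 ] [ 0.3229 -0.0735] 259.6744079589844 11.283459663391113 87.60696411132812
rect corners [[ 385.5549 -249.4067]
 [ 503.9353 -254.2121]
 [ 509.9197 -106.7861]
 [ 391.5392 -101.9808]]
```

View pics/w11m.png

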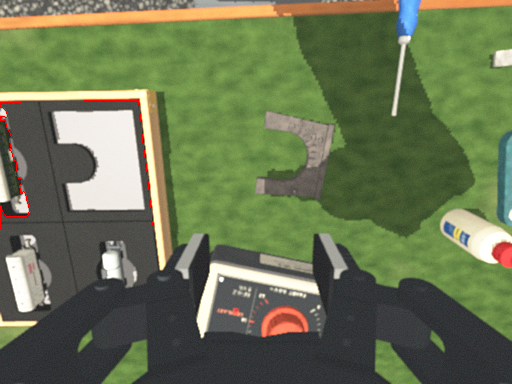

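```bash
python3 - <<'E'
from h import *
s=np.load("pics/w11.npz");C=cam("wrist",s)
p=ray(C,[[334.5,127],[322,200]],.009);print("beam edge",p[:,:2],np.degrees(np.arctan2(*(p[0]-p[1])[1::-1])))
print("leg ends",ray(C,[[265,112],[264,124],[256,178],[257,193]],.009)[:,:2])
print("arch corners",ray(C,[[62,114],[139,109],[147,210],[66,212]],.021)[:,:2])
print("box edge",ray(C,[[215,248],[350,265]],.05)[:,:2])
s=np.load("pics/w10.npz");C=cam("wrist",s);print("w10 beam",ray(C,[[507,25],[480,107]],.009)[:,:2])
print("w10 arch",ray(C,[[303,1],[302,117],[219,117]],.021)[:,:2],"tongue",ray(C,[[217,40],[217,84],[256,62]],.026)[:,:2])
E
```

```text
beam edge [[0.4211 0.0646]
 [0.4874 0.0546]] 171.3564506434131
leg ends [[ 0.4059  0.0044]
 [ 0.416   0.0031]
 [ 0.4639 -0.0061]
 [ 0.4781 -0.0058]]
arch corners [[ 0.4004 -0.1639]
 [ 0.3991 -0.0995]
 [ 0.4867 -0.1053]
 [ 0.4856 -0.1788]]
box edge [[ 0.5128 -0.0417]
 [ 0.533   0.0709]]
w10 beam [[0.4207 0.0651]
 [0.4851 0.0531]]
w10 arch [[ 0.4    -0.104 ]
 [ 0.487  -0.105 ]
 [ 0.4842 -0.1756]] tongue [[ 0.4257 -0.172 ]
 [ 0.4581 -0.1745]
 [ 0.4428 -0.1421]]
```

The portal is at origin ≈(.448,.0295), y axis ≈169.5°, and measures 61 mm from beam edge to leg ends, as it should. The beam middle is at ≈(.452,.052). The arch insert is at ≈(.443,−.139). I'll pick across the beam.

```bash
python3 -c "
from h import *
plan((.4518,.053,.09,169.5),(.4518,.053,.0228,169.5))
print('lift');plan((.4518,.053,.12,169.5),(.447,-.06,.12,177.75))
"
```

```text
cmd-meas mm [-0.4815  1.2567  0.057 ] t 26.65
pos [0.101, 0.261, 0.349] dr [-0.0, -0.0, 0.047] dist 0.089 deg 8 
pos [0.101, 0.262, 0.685] dr [-0.0, -0.0, 0.047] dist 0.148 deg 8 
lift
cmd-meas mm [ -18.8032   54.2312 -136.9861] t 26.65
pos [-0.0, -0.001, -0.486] dr [-0.0, -0.0, -0.0] dist 0.097 deg 0 
pos [-0.08, -0.561, -0.485] dr [-0.0, -0.0, -0.046] dist 0.149 deg 8
```

drive_tool --delta_pos '[[0.05,0.13,0.1],[0.101,0.261,0.2],[0.101,0.261,0.35],[0.101,0.262,0.5],[0.101,0.262,0.6],[0.101,0.262,0.66],[0.101,0.262,0.685],[0.101,0.262,0.685],[0.101,0.262,0.685],[0.101,0.262,0.685]]' --dr '[[0,0,0.03],[0,0,0.047],[0,0,0.047],[0,0,0.047],[0,0,0.047],[0,0,0.047],[0,0,0.047],[0,0,0.047],[0,0,0.047],[0,0,0.047]]' --jaw '[45,45,45,45,45,45,45,40,25,10]' --grip_force 40

```text
time: 27.65
position: [0.453, 0.0522, 0.0236]
eef_rot: [0.094, 0.996, -0.001, 0.001]
ft_force: [-0.6, -0.4, 0.7]
grip_width: 0.0111
```

drive_tool --delta_pos '[[0,0,0],[0,0,0],[0,0,-0.1],[0,0,-0.25],[0,0,-0.486],[-0.02,-0.14,-0.485],[-0.04,-0.28,-0.485],[-0.06,-0.42,-0.485],[-0.08,-0.561,-0.485],[-0.08,-0.561,-0.485]]' --dr '[[0,0,0],[0,0,0],[0,0,0],[0,0,0],[0,0,0],[0,0,-0.02],[0,0,-0.03],[0,0,-0.046],[0,0,-0.046],[0,0,-0.046]]' --jaw '[0,0,0,0,0,0,0,0,0,0]'

```text
time: 28.65
position: [0.4461, -0.0658, 0.1194]
eef_rot: [0.025, 1.0, -0.003, -0.001]
ft_force: [-0.1, 0.3, 0.2]
grip_width: 0.011
```

```bash
python3 -c "
from h import *
plan((.4437,-.115,.12,177.75),(.4437,-.115,.065,177.75))
"
```

```text
cmd-meas mm [0.9294 5.7598 0.6191] t 28.65
pos [0.006, -0.275, 0.0] dr [-0.0, -0.0, -0.0] dist 0.055 deg 0 
pos [0.005, -0.275, 0.275] dr [-0.0, -0.0, -0.0] dist 0.078 deg 0
```

drive_tool --delta_pos '[[0.002,-0.14,0],[0.006,-0.275,0],[0.006,-0.275,0.05],[0.005,-0.275,0.15],[0.005,-0.275,0.22],[0.005,-0.275,0.275],[0.005,-0.275,0.275],[0.005,-0.275,0.275],[0.005,-0.275,0.275],[0.005,-0.275,0.275]]' --dr '[[0,0,0],[0,0,0],[0,0,0],[0,0,0],[0,0,0],[0,0,0],[0,0,0],[0,0,0],[0,0,0],[0,0,0]]' --jaw '[0,0,0,0,0,0,0,0,0,0]'

```text
time: 29.65
position: [0.4443, -0.1158, 0.0658]
eef_rot: [0.021, 1.0, -0.002, 0.001]
ft_force: [0.2, -0.4, -0.7]
grip_width: 0.011
```

```bash
python3 look.py w12 .021 | head -1
```

```text
t 29.65 [ 0.4443 -0.1158  0.0658]
```

View pics/w12.png

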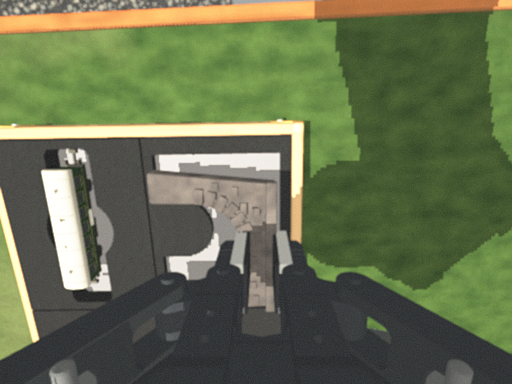

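```bash
python3 - <<'E'
from h import *
s=np.load("pics/w12.npz");C=cam("wrist",s)
print("portal corners",ray(C,[[276,182],[148,172],[149,205]],.051)[:,:2])
print("beam edge right/left bottom",ray(C,[[275,300],[250,300],[276,190]],.051)[:,:2])
print("foam edge",ray(C,[[280,153],[160,154],[281,170]],.026)[:,:2])
E
```

```text
portal corners [[ 0.4095 -0.1076]
 [ 0.4023 -0.1661]
 [ 0.4181 -0.1679]]
beam edge right/left bottom [[ 0.4722 -0.11  ]
 [ 0.4717 -0.1229]
 [ 0.4133 -0.1077]]
foam edge [[ 0.3998 -0.1041]
 [ 0.3976 -0.168 ]
 [ 0.409  -0.1038]]
```

The held portal is in line (177.8°) and within 2 mm of the insert. I'll shift −1.6 mm in y and lower gently.

drive_tool --delta_pos '[[0,-0.008,0],[0,-0.008,0],[0,-0.008,0.03],[0,-0.008,0.06],[0,-0.008,0.08],[0,-0.008,0.095],[0,-0.008,0.102],[0,-0.008,0.106],[0,-0.008,0.106],[0,-0.008,0.106]]' --dr '[[0,0,0],[0,0,0],[0,0,0],[0,0,0],[0,0,0],[0,0,0],[0,0,0],[0,0,0],[0,0,0],[0,0,0]]' --jaw '[0,0,0,0,0,0,0,0,0,0]'

```text
time: 30.7
position: [0.4436, -0.1176, 0.0446]
eef_rot: [0.021, 1.0, -0.002, 0.0]
ft_force: [-0.8, -0.0, 4.8]
grip_width: 0.0109
```

drive_tool --delta_pos '[[0,0,0],[0,0,0],[0,0,0],[0,0,0],[0,0,-0.02],[0,0,-0.1],[0,0,-0.3],[0,0,-0.55],[0,0,-0.7],[0,0,-0.7]]' --dr '[[0,0,0],[0,0,0],[0,0,0],[0,0,0],[0,0,0],[0,0,0],[0,0,0],[0,0,0],[0,0,0],[0,0,0]]' --jaw '[18,22,26,28,28,28,30,40,50,50]'

```text
time: 31.7
position: [0.4466, -0.116, 0.1878]
eef_rot: [0.021, 1.0, -0.002, 0.005]
ft_force: [0.9, -0.2, -0.1]
grip_width: 0.0429
```

```bash
python3 -c "
from h import *
shift(0,-.008,.106-.7)
plan((.52,-.17,.25,177.75))"
```

```text
cmd-meas mm [-2.8137 -0.5086 -4.0236] t 31.7
pos [-0.391, -0.252, -0.331] dr [-0.0, -0.0, -0.0] dist 0.114 deg 0
```

drive_tool --delta_pos '[[-0.13,-0.08,-0.1],[-0.26,-0.17,-0.2],[-0.391,-0.252,-0.331],[-0.391,-0.252,-0.331],[-0.391,-0.252,-0.331],[-0.391,-0.252,-0.331],[-0.391,-0.252,-0.331],[-0.391,-0.252,-0.331],[-0.391,-0.252,-0.331],[-0.391,-0.252,-0.331]]' --dr '[[0,0,0],[0,0,0],[0,0,0],[0,0,0],[0,0,0],[0,0,0],[0,0,0],[0,0,0],[0,0,0],[0,0,0]]' --jaw '[50,50,50,50,50,50,50,50,50,50]'

```text
time: 32.7
position: [0.5195, -0.1705, 0.2504]
eef_rot: [0.021, 1.0, -0.002, 0.0]
ft_force: [-0.6, 0.2, 0.3]
grip_width: 0.0429
```

```bash
python3 look.py w13 .021 | head -1; python3 -c "
from h import *
f=cv2.imread('pics/w13.png');cv2.imwrite('pics/w13c.png',cv2.resize(f[0:240,90:370],None,fx=2.5,fy=2.5,interpolation=cv2.INTER_CUBIC))"
```

```text
t 32.7 [ 0.5195 -0.1705  0.2504]
```

View pics/w13c.png

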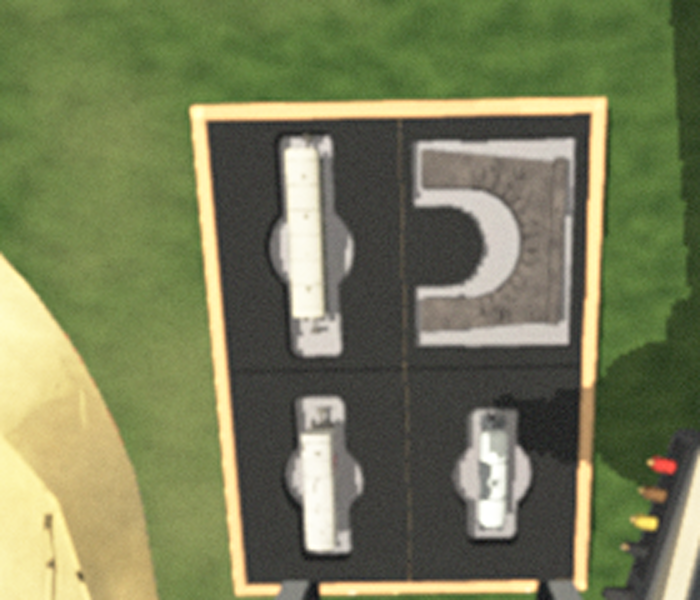

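```bash
python3 - <<'E'
from h import *
s=np.load("pics/w13.npz");C=cam("wrist",s)
P=lambda l,z:ray(C,np.array(l)/2.5+[90,0],z)[:,:2].mean(0)
for n,roof,z,sl in(("coach",[[283,148],[320,148],[292,318],[326,318]],.044,[[281,136],[332,136],[292,356],[342,356]]),
 ("van",[[302,432],[332,432],[306,552],[337,552]],.045,[[297,397],[344,397],[302,556],[352,556]]),
 ("tank",[[479,430],[507,430],[480,528],[504,528]],.032,[[469,409],[518,409],[467,538],[514,538]])):
    print(n,P(roof,z),P(sl,.024))
print("portal",P([[420,150],[562,158],[562,322],[420,333]],.030),P([[416,141],[575,140],[571,345],[418,346]],.026))
C=cam("top");f=env.grab_frame("top");a=cv2.imread("pics/top0.png")
for n,(x,y) in dict(glue=(174,214),pot=(171,138)).items(): print(n,"image change",cv2.absdiff(f,a)[y-14:y+14,x-12:x+12].mean())
E
```

```text
coach [ 0.4355 -0.2175] [ 0.4407 -0.2182]
van [ 0.5452 -0.2205] [ 0.5442 -0.2212]
tank [ 0.5458 -0.1421] [ 0.5456 -0.1417]
portal [ 0.4414 -0.1405] [ 0.4427 -0.1385]
glue image change 7.505456349206349
pot image change 6.8978174603174605
```

```bash
python3 - <<'E'
from h import *
f=env.grab_frame("top");a=cv2.imread("pics/top0.png")
for n,(x,y) in dict(glue=(174,214),pot=(171,138),vise=(138,240),bare=(230,140)).items():
    A,B=[cv2.cvtColor(i,cv2.COLOR_BGR2GRAY)[y-20:y+20,x-20:x+20].astype(np.float32) for i in(a,f)]
    print(n,abs(A-B).mean(),cv2.phaseCorrelate(A,B))
print(env.read_state()["grip_width"]);env.finish_job()
E
```

```text
glue 8.21625 ((-0.016002926169768728, -0.06187584949098479), 0.9860016191005707)
pot 7.94125 ((0.02094057483718359, 0.11619932309163161), 1.0010427474975585)
vise 8.6125 ((0.07315401544422784, -0.006250807786457813), 1.00053253531456)
bare 8.61 ((-0.07381410154165735, -0.013629935822688566), 0.9795348593592643)
0.04276537119475027
the job is handed in; nothing more can be done
```

All four pieces are packed in their own inserts and the job is handed in, at about 33 s on the robot's clock. The hand-in reports no verdict.

- **Placing:** I lowered each piece onto its pocket floor before releasing it. Every one met a light upward force there, 1–5 N. The tool height on release was about one pocket floor height (14 mm for the wagons, 21 mm for the portal) above the height at pickup.
- **Position:** In the last picture the van and the tank wagon lie within about 1 mm of their slot centres. The portal is about 2.5 mm off, with its arch round the tongue.
- **Coach (readings disagreed):** An earlier close view put it about 2 mm from its slot centre, but the last, more distant one put it about 5 mm off along the slot. Both are inside the 9 mm limit, and the slot leaves it only about 5.5 mm at each end.
- **Bystanders:** Comparing the first and last top views, the glue bottle and paint pot shifted by about a tenth of a pixel at most, so they have not moved. The gripper was open and well clear above the tray.

I judged upright and flat by eye and from the seating heights, and did not measure either directly.

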